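# Unclip the vent cover of the extractor fan

### The job

The extractor fan unit on the worktop has to be cleaned inside: push the release tab on its front fully inward so that the snap-in vent cover springs up at that edge. Then take the cover by its grip rib, swing it up about its far edge until it is clear of the frame, and lay it flat, rib upward, in the shallow steel tray without dropping it, and let go.

Things in the scene. Friction and masses are not known exactly. Their poses are not given: they have to be found in the camera images.
- fan_unit: Grey plastic extractor fan unit on its back, fixed; box 174 (x) x 160 (y) x 80 mm high. Origin: centre of underside; +x from tab side to hinge side. The vent cover closes its top, plate flush with the rim (80 mm up). Tongues hook 10 mm under the rim at the hinge side: swing the cover up at the tab side by about 0.5 rad, then draw it up and toward the tab side.
- release_tab (a joint): Tab travel (m): 0 out (start), 0.009 fully in; slides along +x of the fan unit, springs back. From 0.005 in (about 4 N; 6 N fully in) it lets go of the cover: sprung ejectors lift the cover's tab-side edge about 12 mm (tilt 0.1 rad about point pivot) and the cover stays like that when the tab springs back.
- tab_face (a point): Centre of the outer face of the release tab: a black ribbed push pad 44 mm wide (y), 34 mm high, standing out 13 mm from the front (-x) face of the fan unit; 51 mm above the worktop, 100 mm from the unit's origin toward -x. Axes as the fan unit's. Push along +x.
- rib (a point): Centre of the vent cover's grip rib: upright white plastic rib 50 mm long (cover's x), 14 mm thick (y, grasp across this), 25 mm high above the plate, on the tab half. This point is 12.5 mm above the plate's top face and 97.5 mm from the pivot line along the cover's x. Seated it is 92.5 mm above the worktop. Axes as the cover's.
- cover_centre (a point): Centre of the loose vent cover's plate: white plastic, 130 (x) x 110 (y) x 5 mm, 0.08 to 0.17 kg, louvre slots on the hinge half. x from tab to hinge side, z out of the rib face; rib centre at (-30, 0, +15) mm. Below it: a 15 mm latch prong at the tab edge, 9 mm deep tongues reaching 12 mm past the hinge edge. Laid on a floor the centre is 14 mm above it, sloping 0.05 rad.
- cover_back_edge (a point): Middle of the cover's hinge-side edge, at the plate's underside (65 mm from the plate's centre along the cover's +x).
- pivot (a point): Point on the fan unit about which the cover swings: middle of the hinge-side end of the opening, 67.5 mm from the unit's origin along +x and 75 mm above the worktop; the swing axis is the unit's y.
- tray: Empty shallow steel tray, fixed, outside 200 (x) x 170 (y) x 24 mm high, walls and floor 4 mm thick. Origin at the centre of its underside; x along its longer side.
Things that resemble listed ones, but are neither listed nor needed, are in the scene too. Of the things shaped like the part that bears rib, the white one is meant.

How it is judged:
By the outcome, as a careful person would: the job done as asked, in the order asked, and still so for the second after the job is handed in, with the robot touching nothing.
It also fails if it takes over 58 s, if anything falls off the work surface, if the arm or the gripper's body presses on something with over 40 N, if the wrist force passes 120 N, or if a joint passes its speed limit or range.

### The arm

A 6-joint arm with a two-finger parallel gripper is mounted at the origin on a cart in front of the work surface, level with it; the furniture and walls round the work are solid. World frame = base frame: x ahead of the robot, y to its left, z up, the work surface at z = 0. Lengths are in mm, angles in rad, forces in N, time in s.
With the tool pointing down it reaches from about 325 to 875 mm from the base axis. Payload 4.4 kg.
Tool frame: the origin (TCP) lies midway between the tips of the shut fingers; the grasp point (between the pads) lies 19 mm behind it; z points along the fingers, y is the line along which they close (so a half turn about z gives the same grasp; the last joint's range is limited). The gripper opens to 85 mm and grips with 20 to 120 N. Pads are 22 mm wide; open, the fingers measure 114 mm over their backs; the gripper's body (76 mm by 85 mm) begins 54 mm behind the grasp point. The pads swing forward as they close: fully open they stand 13 mm farther back than shut.
Start: joints at [1.006, 0.207, 1.542, -0, 1.393, -0.15], TCP at [231.212, 526.468, 231.282] pointing down, gripper open.
Joint ranges: [-2.73, 2.73], [-0.86, 2.22], [0.23, 2.46], [-1.11, 4.25], [0.08, 2.63], [-2.82, 2.82]. Speed limits (rad/s): [2.79, 2.79, 3.14, 3.14, 3.14, 3.14].

### API

Orientations are given as a unit quaternion [w, x, y, z].
In Python, from plant import env gives the robot as it stands.
- The arm moves only by the tool play_rows, never from a script. Its argument "increments" is one flat list of numbers, 7 for each row, row after row: the gripper's target within -1 to 1 (fully open at 1, half-way at 0, shut at -1), then the shift along the tool's x, y, z in cm, then the turn, a rotation vector about the tool's x, y, z in degrees. In form: [grip, dx, dy, dz, rx, ry, rz, grip, dx, dy, dz, rx, ry, rz, ...]. A call has 1 to 5 rows; each row is the pose to reach, as a shift and turn from the pose commanded when the call began, along the tool's axes at that moment; what a row does not reach only later rows make up. A row lasts 1/10 s, in which the tool goes at most 50 mm and 8.59 degrees, less where a joint would pass 70% of its speed; a pose out of reach is approached as far as the arm can. A call with a gripper value outside its range is refused whole. The fingers move at their own pace and stop on an object; "newtons" is the grip in N (left out, the last holds). Time passes only in rows, so rows that repeat a pose let the fingers close. It gives the time, the measured TCP pose, the force, the opening and the grip force at its end, in the units of the state.
- env.observe(): the state, without advancing time (a new reading comes with each control period).
- env.get_image(name): name is "scene" or "top" or "wrist"; returns a dict with "image" (420x560x3 uint8, red, green, blue), "z_map" (420x560 float32, mm along the optical axis (not along the pixel's ray), 0 where there is no reading), "K" (3x3 intrinsics, pixels), "k1" (the pictures are not rectified: a ray, as slopes to the right and down, at radius r is drawn at 1 + k1 r^2 times it, then the intrinsics apply), "extrinsics" (4x4, takes a point from camera to world coordinates); the wrist camera has in their place "tool_from_camera" (4x4, takes a point from camera to tool coordinates, whose origin is the TCP and whose axes are the flange's). Camera axes: x right, y up, looking along -z (the intrinsics and any distortion apply to the point x, -y, -z); pixel columns grow to the right and rows downward; lengths in mm; the calibration is good to about 2 mm. A picture is of the moment at which its call begins: read the wrist's pose just before it.
- env.close_job(): hands the job in; it is judged then, once.
Trained networks look in the newest picture that a camera, given by its name, has taken for a name from the list of things; names that differ only in an ending like _2 or _b are one class to them, and where a whole thing is asked for, a point or a joint stands for the part that bears it (a point fixed in the world has none). Each returns a list of dicts, best first, with "p" (0 to 1); they miss things now and then, are a little off and sometimes report something else, mostly with a low value. They report only what shows in the picture. A call takes as long as a camera call. They do not tell look-alikes from the thing itself.
- env.recognise(target, camera): "rect" ([left, top, width, height] in pixels, round what is visible of it).
- env.masks_of(target, camera): "region" (420x560 bool, what is visible of it) and "rect" ([left, top, width, height] in pixels, round what is visible of it).
- env.pinpoint(target, camera): "at" ([column, row] in pixels: a listed point, or the origin of a listed thing).
The state is a dict: "t": time; "joints": joint angles; "joint_velocities": joint speeds; "tau": joint torques, N m; "ee_pos": TCP position; "tool_rot": TCP orientation; "ft_force": force on the tool from outside, world axes, zero at the start; "ft_torque": the same for the moment, N m; "gripper_width": finger opening in mm; "finger_force": force on a finger pad.
Only numpy, scipy, OpenCV 4.12 (cv2) and the standard library are available. Lean on these libraries where they do the work, as an engineer would, in place of code of your own. Each camera call takes 0.05 s, during which the arm holds its last target. There are 200 camera calls.

## Working session

There is one attempt and no reset: what is moved stays moved. The work goes in short steps, Python scripts to look and compute and a tool call to move; the robot and the scene stay as the last step left them, time stands still between calls to the robot, and variables do not carry over. Pictures are saved under pics/ and viewed, at most 10 in all, crops included, and the job is handed in when it is done.

Besides the shell and the picture viewer there is one more tool, called after ">>>" in YAML: its name, and indented under it one key for each argument. play_rows: Moves the arm, as the interface text tells. Its arguments: {"type":"object","properties":{"increments":{"type":"array","items":{"type":"number"}},"newtons":{"type":"number"}},"required":["increments"]}

```bash
mkdir -p pics; ls; cat > h.py <<'E'
import numpy as np, cv2
from plant import env
from scipy.spatial.transform import Rotation as R
def pose():
    s=env.observe(); q=s['tool_rot']; T=np.eye(4)
    T[:3,:3]=R.from_quat([q[1],q[2],q[3],q[0]]).as_matrix(); T[:3,3]=s['ee_pos']; return T,s
def shot(cam):
    T,s=pose(); d=env.get_image(cam)
    d['X']=d['extrinsics'] if 'extrinsics' in d else T@d['tool_from_camera']; return d
def slope(d,px):
    K=d['K']; D=np.array([d['k1'],0,0,0,0.])
    return cv2.undistortPoints(np.array([[px]],float),np.array(K,float),D)[0,0]
def ray(d,px):
    s=slope(d,px); v=np.array([s[0],-s[1],-1.]); X=np.array(d['X']); return X[:3,3],X[:3,:3]@v
def onz(d,px,z):
    o,v=ray(d,px); return o+v*(z-o[2])/v[2]
def depth(d,px):
    c,r=[int(round(a)) for a in px]; z=d['z_map'][max(r-1,0):r+2,max(c-1,0):c+2]; z=z[z>0]
    if len(z)==0: return None
    o,v=ray(d,px); return o+v*np.median(z)
def save(im,name): cv2.imwrite('pics/'+name,cv2.cvtColor(np.ascontiguousarray(im),cv2.COLOR_RGB2BGR))
E
python3 - <<'E'
from h import *
np.set_printoptions(precision=1,suppress=True)
ims=[]
for cam in ('scene','top'):
    d=shot(cam); save(d['image'],cam+'0.png'); print(cam,np.array(d['X'])[:3,3],d['k1'])
    for t in ('fan_unit','tab_face','rib','cover_centre','pivot','tray','cover_back_edge'):
        for r in env.pinpoint(t,cam)[:3]:
            p=depth(d,r['at']); print(t,np.round(r['at']),round(r['p'],2),p)
E
```

```text
pics
scene [  94.4 -524.3 1230.6] -0.16136814625189536
fan_unit [294. 231.] 0.7 [513.5 280.1  83.6]
tab_face [280. 243.] 0.56 [464.6 273.3  62.3]
rib [292. 220.] 0.85 [520.1 310.6  93.9]
rib [204. 156.] 0.62 [393.3 723.7  38.7]
cover_centre [296. 214.] 0.85 [539.8 326.2  93.4]
cover_centre [201. 154.] 0.67 [391.  756.7  23. ]
pivot [305. 198.] 0.6 [598.3 379.9  80.8]
tray [350. 324.] 0.71 [538.9 -11.2   6.8]
tray [296. 232.] 0.29 [517.8 274.6  83.2]
cover_back_edge [305. 199.] 0.71 [596.8 378.2  80.1]
cover_back_edge [196. 143.] 0.56 [398.9 838.8   1.2]
top [ 333.1  352.8 1171.7] -0.07369789786163082
fan_unit [284. 200.] 0.34 [517.  304.9  80. ]
tab_face [294. 225.] 0.46 [464.  269.7   0.4]
rib [127. 244.] 0.74 [394.2 715.6  41.9]
rib [282. 200.] 0.55 [513.6 308.9 102.6]
cover_centre [273. 189.] 0.96 [546.9 332.3  77.8]
cover_centre [116. 241.] 0.72 [401.8 745.4  40.1]
pivot [254. 171.] 0.68 [594.2 384.8  77. ]
pivot [298. 228.] 0.66 [456.4 260.6  -1.3]
tray [396. 201.] 0.87 [539.4 -14.    2.7]
tray [273. 189.] 0.68 [546.8 333.6  77.8]
cover_back_edge [ 92. 244.] 0.87 [391.3 827.8  -2.2]
cover_back_edge [256. 171.] 0.57 [595.  379.   75.8]
```

View pics/scene0.png

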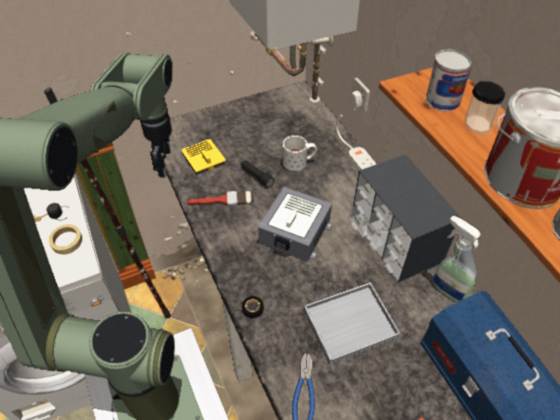

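View pics/top0.png

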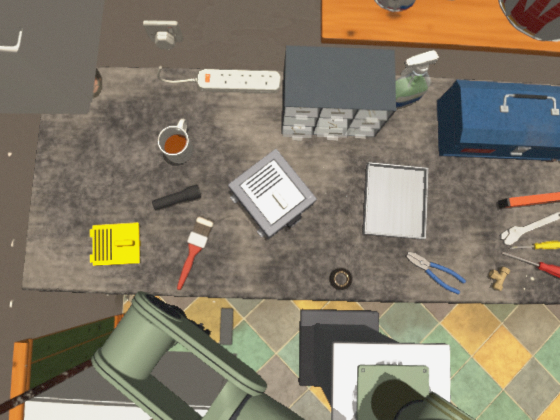

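The white cover is on the grey unit (scene 297,215; top 273,190). Its look-alike is the yellow cover (scene 204,155; top 115,243), which I reject. The tray is at top 396,201. Next I fit yaws from the top camera's depth and check with a crop.

```bash
cat >> h.py <<'E'
def cloud(d):
    h,w=d['z_map'].shape; c,r=np.meshgrid(np.arange(w),np.arange(h)); px=np.stack([c,r],-1).reshape(-1,1,2).astype(float)
    s=cv2.undistortPoints(px,np.array(d['K'],float),np.array([d['k1'],0,0,0,0.])).reshape(h,w,2)
    z=d['z_map'][...,None]; P=np.concatenate([s[...,:1]*z,-s[...,1:]*z,-z],-1)
    X=np.array(d['X']); Q=P@X[:3,:3].T+X[:3,3]; Q[d['z_map']<=0]=np.nan; return Q
def rect(P): return cv2.minAreaRect(P[:,:2].astype(np.float32))
E
python3 - <<'E'
from h import *
np.set_printoptions(precision=3,suppress=True)
T,s=pose(); print(T, s['gripper_width'],s['t'])
d=shot('top'); Q=cloud(d); save(cv2.resize(d['image'][130:260,210:440],None,fx=3.4,fy=3.4,interpolation=cv2.INTER_CUBIC),'crop1.png')
for n,z0,z1 in (('fan_unit',60,90),('tray',8,35)):
    m=env.masks_of(n,'top')
    for e in m[:2]:
        g=e['region']; P=Q[g]; P=P[(P[:,2]>z0)&(P[:,2]<z1)]; print(n,e['p'],e['rect'],len(P),np.median(P,0) if len(P) else '',rect(P) if len(P)>5 else '')
for lo in (110,160,220,300):
    P=Q[Q[...,2]>lo]; P=P[(P[:,0]>350)&(abs(P[:,1]-200)<500)]
    print(lo,len(P),P.min(0) if len(P) else '',P.max(0) if len(P) else '')
E
```

```text
[[ -0.916   0.402   0.    231.237]
 [  0.402   0.916   0.    526.491]
 [ -0.      0.     -1.    231.32 ]
 [  0.      0.      0.      1.   ]] 85.57291916372048 0.8
fan_unit 0.95 [226.4, 150.5, 91.6, 87.0] 2048 [530.966 332.927  77.667] ((535.047119140625, 331.2984619140625), (188.04779052734375, 161.17123413085938), 39.91751480102539)
tray 0.93 [364.2, 163.3, 63.3, 75.9] 663 [550.897 -17.149  19.59 ] ((538.8115234375, -9.027702331542969), (172.64907836914062, 202.5902099609375), 86.28194427490234)
110 43909 [ 612.847 -299.971  110.003] [923.873 699.993 705.26 ]
160 36987 [ 612.847 -299.941  160.   ] [923.364 699.993 705.26 ]
220 25603 [ 612.847 -146.283  220.002] [923.364 699.993 705.26 ]
300 21237 [ 612.847 -146.283  300.015] [922.743 699.993 705.26 ]
```

View pics/crop1.png

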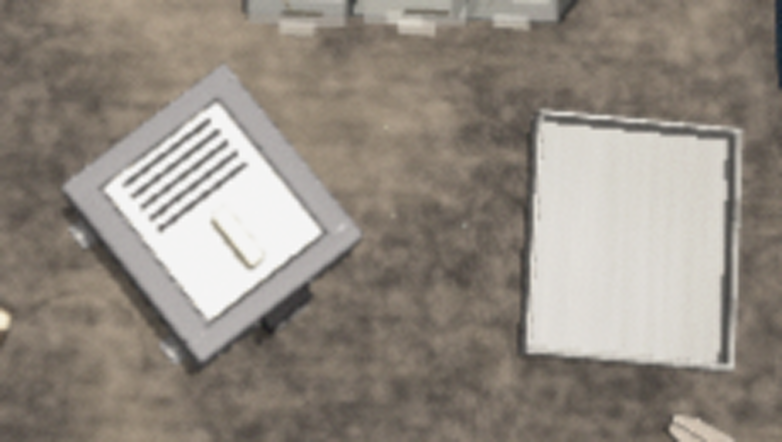

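Crop: white rib at crop (237,238), black tab at (285,305) on the lower-right face, yaw ≈ 40°. That matches the description and the sizes. I'm moving to a wrist view above it with the fingers shut.

>>> play_rows:
  increments: [-1, -17, -5, -3, 0, 0, 42.9, -1, -17, -5, -3, 0, 0, 42.9, -1, -17, -5, -3, 0, 0, 42.9, -1, -17, -5, -3, 0, 0, 42.9, -1, -17, -5, -3, 0, 0, 42.9]
  newtons: 60

```text
t: 1.45
ee_pos: [370.4, 410.1, 262.6]
tool_rot: [0.001, 0.554, 0.833, 0.001]
ft_force: [-0.7, -0.4, -0.4]
gripper_width: 12.2
finger_force: 0.0
```

```bash
python3 - <<'E'
from h import *
np.set_printoptions(precision=3,suppress=True)
T,s=pose(); print(T,s['joints'],s['t'])
d=env.get_image('wrist'); print(d['tool_from_camera'],d['K'])
dw=T[:3,:3].T@(np.array([450,262,270])-T[:3,3]); print(dw, np.degrees(np.arctan2(T[1,0],T[0,0])))
E
```

```text
[[ -0.386   0.922   0.003 370.405]
 [  0.922   0.386   0.    410.134]
 [ -0.001   0.003  -1.    262.555]
 [  0.      0.      0.      1.   ]] [ 0.681  0.134  1.56  -0.002  1.444  0.284] 1.45
[[  -0.       0.957    0.289   74.014]
 [   1.      -0.       0.       1.017]
 [   0.       0.289   -0.957 -141.734]
 [   0.       0.       0.       1.   ]] [[290.73    0.    279.475]
 [  0.    290.73  206.009]
 [  0.      0.      1.   ]]
[-167.39    16.198   -7.272] 112.72983113268114
```

>>> play_rows:
  increments: [-1, -15.1, 7.7, -1.8, 0, 0, 42.9, -1, -15.1, 7.7, -1.8, 0, 0, 42.9, -1, -15.1, 7.7, -1.8, 0, 0, 42.9, -1, -15.1, 7.7, -1.8, 0, 0, 42.9, -1, -15.1, 7.7, -1.8, 0, 0, 42.9]

```text
t: 2.0
ee_pos: [499.8, 302.3, 279.5]
tool_rot: [0.001, 0.819, 0.574, 0.0]
ft_force: [0.2, 0.2, 0.8]
gripper_width: 0.1
finger_force: 0.0
```

>>> play_rows:
  increments: [-1, 0, 0, 0, 0, 0, 30, -1, 0, 0, 0, 0, 0, 30, -1, 0, 0, 0, 0, 0, 30, -1, 0, 0, 0, 0, 0, 30, -1, 0, 0, 0, 0, 0, 30]

```text
t: 2.5
ee_pos: [497.0, 304.7, 279.1]
tool_rot: [-0.0, 0.938, 0.348, -0.0]
ft_force: [0.5, 0.2, -0.5]
gripper_width: -0.3
finger_force: 0.0
```

```bash
python3 - <<'E'
from h import *
np.set_printoptions(precision=2,suppress=True)
T,s=pose(); print(T,s['joints'],s['t'])
d=shot('wrist'); save(d['image'],'w1.png'); Q=cloud(d)
for t in ('fan_unit','tab_face','rib','cover_centre','pivot','cover_back_edge'):
    for r in env.pinpoint(t,'wrist')[:2]: print(t,np.round(r['at']),round(r['p'],2),depth(d,r['at']))
for z0,z1 in ((74,86),):
    g=(Q[...,2]>z0)&(Q[...,2]<z1); P=Q[g]; print(len(P),np.median(P,0),rect(P))
g=(Q[...,2]>95)&(Q[...,2]<112); n,l,st,c=cv2.connectedComponentsWithStats(g.astype(np.uint8))
for i in range(1,n):
    if st[i,4]>60: P=Q[l==i]; print(st[i],np.median(P,0),rect(P))
g=(Q[...,2]>28)&(Q[...,2]<72)
P=Q[g]; print('mid',P.min(0),P.max(0))
E
```

```text
[[  0.76   0.65  -0.   496.96]
 [  0.65  -0.76  -0.   304.75]
 [ -0.    -0.    -1.   279.06]
 [  0.     0.     0.     1.  ]] [0.4  0.19 1.46 0.   1.49 1.26] 2.5
tab_face [284. 213.] 0.76 [469.4  273.21  66.73]
rib [284. 164.] 0.81 [520.22 318.64 105.4 ]
cover_centre [283. 138.] 0.61 [540.39 336.4   79.65]
pivot [283.  73.] 0.71 [591.9  381.92  75.52]
cover_back_edge [286.  79.] 0.81 [589.17 374.88  79.94]
22599 [555.28 335.37  79.49] ((637.473876953125, 264.8603210449219), (213.56158447265625, 421.123046875), 48.974605560302734)
[ 424    0   95  151 1736] [726.45 232.78 103.99] ((714.6096801757812, 226.69760131835938), (180.7587890625, 31.50153160095215), 72.92474365234375)
[521 113  29  29 292] [727.48 140.85 103.47] ((727.3004760742188, 140.94496154785156), (3.104224681854248, 37.921424865722656), 89.37432098388672)
[539 132  21  33 297] [727.59 110.38 104.01] ((726.9451904296875, 105.17230987548828), (52.7607421875, 4.234834671020508), 86.0458984375)
[278 143  13  46 579] [519.62 317.9  104.75] ((518.68603515625, 316.8516540527344), (49.85456466674805, 13.382996559143066), 40.635398864746094)
mid [ 452.79 -314.48   28.  ] [765.3  605.89  72.  ]
```

View pics/w1.png

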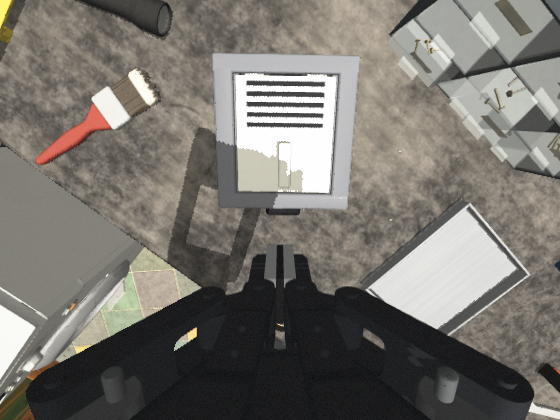

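Rib centre is at (519,317), top z 105 mm, size 50×13. Yaw is 40.4°, the tab is at pixel (284,213), and the unit centre is (541.6,336.2). All agree with the text. Next I move to the tab with 20° of tilt.

>>> play_rows:
  increments: [-1, -4.5, 0.5, 2, 0, 8, 0, -1, -8.4, 0.5, 4, 0, 16, 0, -1, -8.4, 0.5, 9, 0, 20, 0, -1, -8.4, 0.5, 14, 0, 20, 0, -1, -8.4, 0.5, 18.5, 0, 20, 0]

```text
t: 3.35
ee_pos: [435.9, 245.2, 93.8]
tool_rot: [-0.06, 0.924, 0.341, 0.164]
ft_force: [0.6, 0.3, -1.1]
gripper_width: -0.1
finger_force: 0.0
```

```bash
cat >> h.py <<'E'
O=np.array([541.6,336.2,0]); yw=np.radians(40.4); U=np.array([np.cos(yw),np.sin(yw),0]); V=np.array([-U[1],U[0],0])
def rep():
    T,s=pose(); p=T[:3,3]-O; z=T[:3,2]
    print('t',s['t'],'s,v,z',np.round([p@U,p@V,p[2]],1),'tilt(z.u)',round(np.degrees(np.arcsin(z@U)),1),'z.v',round(np.degrees(np.arcsin(z@V)),1),'yaw',round(np.degrees(np.arctan2(-T[0,1]*-1,-T[1,1])),1),'F',np.round(s['ft_force'],1),'w',round(s['gripper_width'],1),'j',np.round(s['joints'],2)); return T,s
E
python3 -c "
from h import *
T,s=rep()
g=O-135*U+[0,0,47]; print(T[:3,:3].T@(g-T[:3,3]))"
```

```text
t 3.35 s,v,z [-139.5   -0.8   93.8] tilt(z.u) 20.1 z.v -0.1 yaw 40.5 F [ 0.6  0.3 -1.1] w -0.1 j [0.24 0.03 2.11 0.24 0.7  0.94]
[-11.92577589  -0.91196786  45.49123979]
```

>>> play_rows:
  increments: [-1, -1.2, -0.1, 4.5, 0, 0, 0, -1, 0.2, -0.1, 5.05, 0, 0, 0, -1, 0.95, -0.1, 5.35, 0, 0, 0, -1, 1.45, -0.1, 5.5, 0, 0, 0, -1, 1.45, -0.1, 5.5, 0, 0, 0]

```text
t: 3.85
ee_pos: [460.7, 267.9, 47.9]
tool_rot: [-0.06, 0.924, 0.341, 0.163]
ft_force: [-1.8, -2.6, -1.6]
gripper_width: 0.0
finger_force: 1.4
```

```bash
python3 -c "
from h import *
rep()"
```

```text
t 3.85 s,v,z [-105.9    0.4   47.9] tilt(z.u) 20.0 z.v 0.1 yaw 40.6 F [-1.8 -2.6 -1.6] w 0.0 j [0.28 0.19 2.05 0.26 0.6  0.95]
```

>>> play_rows:
  increments: [-1, 0.2, 0, 0.07, 0, 0, 0, -1, 0.4, 0, 0.15, 0, 0, 0, -1, 0.4, 0, 0.15, 0, 0, 0]

```text
t: 4.15
ee_pos: [463.8, 270.4, 47.8]
tool_rot: [-0.06, 0.924, 0.341, 0.163]
ft_force: [-2.9, -2.8, 0.0]
gripper_width: -0.1
finger_force: 2.3
```

```bash
python3 -c "
from h import *
rep()"
```

```text
t 4.15 s,v,z [-101.9    0.4   47.8] tilt(z.u) 20.0 z.v 0.0 yaw 40.5 F [-2.9 -2.8  0. ] w -0.1 j [0.28 0.2  2.04 0.25 0.6  0.96]
```

>>> play_rows:
  increments: [-1, 0.15, 0, 0.05, 0, 0, 0, -1, 0.3, 0, 0.11, 0, 0, 0, -1, 0.4, 0, 0.15, 0, 0, 0, -1, 0.4, 0, 0.15, 0, 0, 0]

```text
t: 4.55
ee_pos: [465.0, 271.7, 47.2]
tool_rot: [-0.06, 0.924, 0.342, 0.16]
ft_force: [-12.5, -14.6, 12.3]
gripper_width: -0.2
finger_force: 9.3
```

```bash
python3 - <<'E'
from h import *
np.set_printoptions(precision=1,suppress=True)
rep(); d=shot('wrist'); Q=cloud(d)
p=(Q-O); s=p@U; v=p@V
for a in (-55,-45,-35,-20,0,20,40,55):
    g=(abs(s-a)<4)&(abs(abs(v)-30)<15); z=Q[...,2][g]; print(a,g.sum(),np.nanmedian(z) if g.any() else '')
E
```

```text
t 4.55 s,v,z [-100.1    0.5   47.2] tilt(z.u) 19.7 z.v 0.1 yaw 40.6 F [-12.5 -14.6  12.3] w -0.2 j [0.3 0.2 2.  0.2 0.6 1. ]
-55 3349 91.64459255596121
-45 2818 90.69485792494865
-35 2706 89.6500812268929
-20 2532 88.07649813510545
0 2311 85.90995968747742
20 887 84.01377517381596
40 0 
55 0
```

The cover has sprung up: its top is at 91.6 mm at the tab side, sloping 0.1 rad, and the tab is at its hard stop. I retreat and set up the grasp pose.

>>> play_rows:
  increments: [-1, -3.8, 0, -1.4, 0, 0, 0, -1, -2.1, 0, -6.1, 0, 0, 0, -1, -0.4, 0, -10.8, 0, -8, 0, 0, 0.6, 0, -13.6, 0, -16, 0, 0, 4.4, 0, -12.2, 0, -24.5, 0]

```text
t: 5.1
ee_pos: [470.5, 273.7, 188.4]
tool_rot: [0.01, 0.938, 0.345, -0.017]
ft_force: [3.6, -0.4, 2.2]
gripper_width: 28.0
finger_force: 0.0
```

```bash
python3 - <<'E'
from h import *
np.set_printoptions(precision=1,suppress=True)
T,s=rep(); d=shot('wrist'); Q=cloud(d); save(d['image'],'w2.png')
p=Q-O; ss=p@U; vv=p@V
g=(Q[...,2]>100)&(Q[...,2]<125)&(abs(ss+30)<40)&(abs(vv)<25); P=Q[g]; r=rect(P); print('rib',g.sum(),r,np.median(P,0),'uv',[(np.array([*r[0],0])-O)@a for a in (U,V)])
for a in (-55,-45,-20,0,20,40,55):
    g=(abs(ss-a)<4)&(abs(abs(vv)-30)<15); print(a,g.sum(),np.nanmedian(Q[...,2][g]) if g.any() else '')
n=np.array([0,0,1])*np.cos(.1)+U*np.sin(.1)
g=O-28.7*U+[0,0,93.2]
for h in (40,0): print(h,T[:3,:3].T@(g+h*n-T[:3,3]))
print('rotvec', np.degrees(R.from_matrix(T[:3,:3].T@np.stack([U*np.cos(.1)-np.array([0,0,np.sin(.1)]),-V,-n],1)).as_rotvec()))
E
```

```text
t 5.1 s,v,z [-94.6  -1.5 188.4] tilt(z.u) -2.2 z.v -0.4 yaw 40.4 F [ 3.6 -0.4  2.2] w 28.0 j [ 0.4  0.2  1.6 -0.   1.3  1.2]
rib 1388 ((521.0635375976562, 318.77313232421875), (49.08915710449219, 13.758296012878418), 39.809505462646484) [521.9 319.5 113.6] uv [np.float64(-26.934002574540315), np.float64(0.03886266491264294)]
-55 746 91.94457721537019
-45 784 90.8017618657203
-20 764 88.15205022235054
0 853 85.93334077888068
20 918 83.98358509406124
40 960 81.78753058897702
55 988 80.30011926128358
40 [72.  -2.  52.7]
0 [69.5 -2.2 92.6]
rotvec [ 0.4 -3.5 -0.1]
```

>>> play_rows:
  increments: [0, 4.5, -0.2, 2.5, 0, -3.5, 0, 0, 7.2, -0.2, 5.3, 0, -3.5, 0, 0, 7.1, -0.2, 7.5, 0, -3.5, 0, 0, 7.0, -0.2, 9.2, 0, -3.5, 0, 0, 7.0, -0.2, 9.2, 0, -3.5, 0]

```text
t: 5.65
ee_pos: [518.7, 320.0, 85.8]
tool_rot: [0.018, 0.937, 0.346, -0.049]
ft_force: [-1.7, 0.7, 11.2]
gripper_width: 42.6
finger_force: 5.5
```

```bash
python3 -c "
from h import *
rep()"
```

```text
t 5.65 s,v,z [-27.9   2.5  85.8] tilt(z.u) -5.9 z.v -0.0 yaw 40.5 F [-1.7  0.7 11.2] w 42.6 j [ 0.43  0.49  1.49 -0.03  1.26  1.3 ]
```

The last shift was off because the arm hadn't settled when I measured. I lift 7 mm, recentre, then close.

>>> play_rows:
  increments: [0, -0.05, 0.2, -0.7, 0, 0, 0, 0, -0.05, 0.2, -0.7, 0, 0, 0]

```text
t: 5.85
ee_pos: [518.9, 316.9, 90.7]
tool_rot: [0.019, 0.937, 0.346, -0.05]
ft_force: [0.8, 0.3, 0.5]
gripper_width: 42.8
finger_force: 0.0
```

```bash
python3 -c "
from h import *
rep()
Q=cloud(shot('wrist')); p=Q-O
for a in (-55,0,40):
    g=(abs(p@U-a)<4)&(abs(abs(p@V)-35)<10); print(a,g.sum(),np.nanmedian(Q[...,2][g]) if g.any() else '')
rep()"
```

```text
t 5.85 s,v,z [-29.8  -0.   90.7] tilt(z.u) -6.1 z.v -0.1 yaw 40.5 F [0.8 0.3 0.5] w 42.8 j [ 0.42  0.48  1.49 -0.03  1.27  1.3 ]
-55 19 91.89990900797883
0 1332 86.21119776695878
40 1442 81.91900557818765
t 5.9 s,v,z [-30.7   0.2  89.8] tilt(z.u) -6.3 z.v -0.0 yaw 40.5 F [-0.5  0.2 -0.9] w 42.8 j [ 0.42  0.48  1.49 -0.03  1.28  1.3 ]
```

>>> play_rows:
  increments: [0, 0.15, 0, -0.3, 0, 0, 0, -1, 0.15, 0, -0.3, 0, 0, 0, -1, 0.15, 0, -0.3, 0, 0, 0, -1, 0.15, 0, -0.3, 0, 0, 0, -1, 0.15, 0, -0.3, 0, 0, 0]
  newtons: 70

```text
t: 6.4
ee_pos: [518.0, 316.8, 91.4]
tool_rot: [0.019, 0.937, 0.346, -0.053]
ft_force: [0.9, 0.1, 0.8]
gripper_width: 12.6
finger_force: 68.8
```

```bash
python3 -c "
from h import *
T,s=rep()
ex=T[:3,:3]
for a in np.radians([0,8,16,24,28]):
    Rm=R.from_rotvec(V*a*1).as_matrix(); P0=O+67.5*U+[0,0,75]
    g=P0+Rm@(T[:3,3]-P0); print(np.degrees(a),np.round(ex.T@(g-T[:3,3]),1),np.round(np.degrees(R.from_matrix(ex.T@Rm@ex).as_rotvec()),1),np.round(g,1))"
```

```text
t 6.4 s,v,z [-30.5   0.5  91.4] tilt(z.u) -6.5 z.v 0.0 yaw 40.5 F [0.9 0.1 0.8] w 12.6 j [ 0.42  0.49  1.48 -0.03  1.28  1.3 ]
0.0 [0. 0. 0.] [0. 0. 0.] [518.  316.8  91.4]
8.0 [  1.7   0.  -13.8] [ 0. -8.  0.] [520.5 318.9 104.9]
16.0 [  5.3   0.  -27.2] [  0. -16.   0.] [524.3 322.2 117.8]
24.000000000000004 [ 10.7   0.  -39.9] [  0. -24.   0.] [529.5 326.6 129.9]
28.0 [ 14.1   0.  -46. ] [  0.1 -28.    0. ] [532.6 329.2 135.5]
```

>>> play_rows:
  increments: [-1, 0.1, 0, -0.87, 0, -5, 0, -1, 0.25, 0, -1.72, 0, -10, 0, -1, 0.48, 0, -2.55, 0, -15, 0, -1, 0.78, 0, -3.35, 0, -20, 0, -1, 1.07, 0, -3.99, 0, -24, 0]

```text
t: 6.9
ee_pos: [529.1, 326.4, 130.3]
tool_rot: [0.092, 0.905, 0.334, -0.249]
ft_force: [-1.8, -0.5, 1.2]
gripper_width: 12.5
finger_force: 68.7
```

```bash
python3 - <<'E'
from h import *
T,s=rep(); d=shot('wrist'); save(d['image'],'w3.png'); Q=cloud(d); p=Q-O
for a in (-40,-10,0,20,40,55,62):
    g=(abs(p@U-a)<3)&(abs(abs(p@V)-35)<10); print(a,g.sum(),np.nanmedian(Q[...,2][g]) if g.any() else '')
rep()
E
```

```text
t 6.9 s,v,z [-15.8   0.6 130.3] tilt(z.u) -30.8 z.v -0.0 yaw 40.5 F [-1.8 -0.5  1.2] w 12.5 j [ 0.47  0.76  1.05 -0.12  1.85  1.34]
-40 0 
-10 844 124.9868170463771
0 909 119.25636496193019
20 3799 171.03547744574348
40 3024 198.57488087243695
55 1396 88.0479479021503
62 1448 84.14699341945676
t 6.95 s,v,z [-16.    1.2 129.7] tilt(z.u) -31.1 z.v 0.0 yaw 40.5 F [-7.5 -2.7  1.9] w 12.9 j [ 0.47  0.77  1.04 -0.12  1.86  1.34]
```

View pics/w3.png

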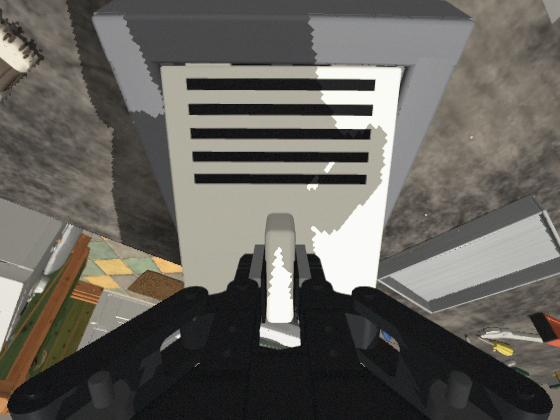

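The rib (280,265) is firmly held, with the cover tilted about 0.54 rad and its hinge edge still under the rim. I draw it out along its own plane.

>>> play_rows:
  increments: [-1, -0.7, 0, 0, 0, 0, 0, -1, -1.4, 0, 0, 0, 0, 0, -1, -2.1, 0, 0, 0, 0, 0, -1, -2.6, 0, 0, 0, 0, 0, -1, -2.6, 0, 0, 0, 0, 0]

```text
t: 7.45
ee_pos: [512.3, 311.6, 144.4]
tool_rot: [0.091, 0.905, 0.334, -0.246]
ft_force: [-0.4, 0.1, -0.7]
gripper_width: 13.0
finger_force: 68.7
```

```bash
python3 -c "
from h import *
rep()"
```

```text
t 7.45 s,v,z [-38.2   0.2 144.4] tilt(z.u) -30.4 z.v -0.0 yaw 40.5 F [-0.4  0.1 -0.7] w 13.0 j [ 0.47  0.7   1.12 -0.13  1.84  1.33]
```

>>> play_rows:
  increments: [-1, -2, 0, -3.4, 0, 0, 0, -1, -4, 0, -6.9, 0, 0, 0, -1, -6, 0, -10.3, 0, 8, 0, -1, -7, 0, -12, 0, 16, 0, -1, -7, 0, -12, 0, 24, 0]

```text
t: 7.95
ee_pos: [515.9, 313.7, 288.1]
tool_rot: [0.018, 0.937, 0.346, -0.045]
ft_force: [-0.6, -0.2, -0.8]
gripper_width: 12.8
finger_force: 68.7
```

```bash
cat >> h.py <<'E'
TC=np.array([538.8,-9.5,0]); ty=np.radians(-3.7); TX=np.array([np.cos(ty),np.sin(ty),0]); TY=np.array([-TX[1],TX[0],0]); Zu=np.array([0,0,1.])
def plan(h,sl=.05):
    T,s=rep(); g=TC-37.5*TX+(24+h)*Zu; n=Zu*np.cos(sl)+TX*np.sin(sl); x=TX*np.cos(sl)-Zu*np.sin(sl)
    Rg=np.stack([x,-TY,-n],1); print('shift cm',np.round(T[:3,:3].T@(g-T[:3,3])/10,2),'rv',np.round(np.degrees(R.from_matrix(T[:3,:3].T@Rg).as_rotvec()),1))
E
python3 -c "
from h import *
plan(180)"
```

```text
t 7.95 s,v,z [-34.2  -0.5 288.1] tilt(z.u) -5.6 z.v -0.2 yaw 40.5 F [-0.6 -0.2 -0.8] w 12.8 j [ 0.42  0.3   1.32 -0.03  1.62  1.28]
shift cm [-21.01  23.42  10.57] rv [ 3.4  2.5 44.1]
```

>>> play_rows:
  increments: [-1, -2.1, 2.3, 0.5, 0.3, 0.3, 4.4, -1, -4.2, 4.7, 1, 0.7, 0.5, 8.8, -1, -6.3, 7, 1.5, 1, 0.8, 13.2, -1, -8.4, 9.4, 2, 1.4, 1, 17.6, -1, -10.5, 11.7, 3, 1.7, 1.3, 22]

```text
t: 8.45
ee_pos: [507.2, 152.2, 265.0]
tool_rot: [0.012, 0.986, 0.158, -0.042]
ft_force: [0.4, -0.1, -0.3]
gripper_width: 13.0
finger_force: 68.6
```

```bash
python3 -c "
from h import *
plan(160)"
```

```text
t 8.45 s,v,z [-145.5 -117.9  265. ] tilt(z.u) -4.8 z.v 1.3 yaw 18.3 F [ 0.4 -0.1 -0.3] w 13.0 j [ 0.14  0.14  1.55 -0.02  1.53  1.4 ]
shift cm [-4.82 14.86  8.69] rv [ 2.   1.9 21.9]
```

>>> play_rows:
  increments: [-1, -1, 3.2, 1.5, 0.4, 0.4, 4.4, -1, -2, 6.4, 3, 0.8, 0.8, 8.8, -1, -3, 9.5, 4.5, 1.2, 1.2, 13.2, -1, -4, 12.5, 6, 1.6, 1.6, 17.6, -1, -4.8, 14.8, 7.5, 2, 1.9, 21.9]

```text
t: 8.95
ee_pos: [502.1, -6.6, 194.8]
tool_rot: [-0.0, 0.999, -0.033, -0.026]
ft_force: [0.9, 0.1, -0.7]
gripper_width: 12.5
finger_force: 68.6
```

>>> play_rows:
  increments: [-1, 0, 0, 2, 0, 0, 0, -1, 0, 0, 2, 0, 0, 0]

```text
t: 9.15
ee_pos: [498.6, -5.2, 172.4]
tool_rot: [-0.001, 0.999, -0.032, -0.029]
ft_force: [1.2, -0.2, -1.6]
gripper_width: 12.9
finger_force: 68.7
```

```bash
python3 - <<'E'
from h import *
np.set_printoptions(precision=1,suppress=True)
plan(40)
d=shot('top'); save(cv2.resize(d['image'][120:290,300:480],None,fx=3.3,fy=3.3),'top2.png')
w=shot('wrist'); save(w['image'],'w4.png'); Q=cloud(w)
m=(Q[...,2]>15)&(Q[...,2]<32); P=Q[m]; P=P[(abs(P[:,0]-540)<130)&(abs(P[:,1]+10)<120)]; print(len(P),rect(P),P.min(0),P.max(0))
T,_=pose(); L=(Q-T[:3,3])@T[:3,:3]; g=(abs(L[...,2])<25)&(L[...,0]>15)&(abs(L[...,1])<70); P=L[g]; print('cover in tool',len(P),rect(P),np.polyfit(P[:,0],P[:,2],1))
E
```

```text
t 9.15 s,v,z [-254.  -232.1  172.4] tilt(z.u) -2.4 z.v 2.3 yaw -3.7 F [ 1.2 -0.2 -1.6] w 12.9 j [-0.2  0.1  1.8 -0.   1.3  1.5]
shift cm [ 0.9  0.2 10.8] rv [0.  0.5 0. ]
1350 ((636.650634765625, -13.091827392578125), (169.51759338378906, 8.088852882385254), 86.456298828125) [627.4 -97.5  15. ] [645.3  71.7  25.5]
cover in tool 40212 ((61.89975357055664, -0.21807098388671875), (93.89591979980469, 110.5877456665039), 0.06793882697820663) [ 0.1 -1.1]
```

View pics/w4.png

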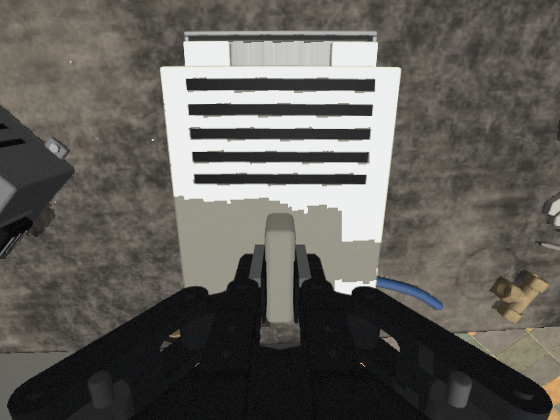

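The cover is held square (hinge edge at row 67, tongues over the tray). The tray's far wall measures (637,-13), which agrees. I check the held slope.

```bash
python3 - <<'E'
from h import *
plan(30)
w=shot('wrist'); Q=cloud(w)
T,_=pose(); L=(Q-T[:3,3])@T[:3,:3]; g=(abs(L[...,2])<25)&(L[...,0]>10)&(L[...,0]<92)&(abs(abs(L[...,1])-38)<12); P=L[g]; print(np.polyfit(P[:,0],P[:,2],1)); P=Q[g]; print(np.polyfit(P[:,0],P[:,2],1))
E
```

```text
t 9.25 s,v,z [-251.7 -233.3  175.1] tilt(z.u) -2.2 z.v 2.1 yaw -3.5 F [ 0.2 -0.2 -0.1] w 12.7 j [-0.18  0.14  1.74 -0.01  1.31  1.46]
shift cm [ 0.69  0.24 12.09] rv [0.1 0.2 0.2]
[-0.01878213  3.0011606 ]
[-3.27706581e-02  1.89293243e+02]
```

>>> play_rows:
  increments: [-1, 0.3, 0.1, 3.5, 0, -0.5, 0, -1, 0.6, 0.2, 7, 0, -1, 0, -1, 0.7, 0.2, 10.5, 0, -1, 0, -1, 0.7, 0.2, 12.5, 0, -1, 0, -1, 0.7, 0.2, 13, 0, -1, 0]

```text
t: 9.8
ee_pos: [500.1, -5.9, 43.2]
tool_rot: [-0.001, 0.999, -0.03, -0.037]
ft_force: [-1.2, -0.5, -1.2]
gripper_width: 12.7
finger_force: 68.7
```

```bash
python3 -c "
from h import *
import time
env.get_image('wrist');env.get_image('wrist');plan(1)"
```

```text
t 9.9 s,v,z [-252.3 -235.2   45.2] tilt(z.u) -2.9 z.v 2.7 yaw -3.5 F [ 0.5  0.3 -0.6] w 12.8 j [-0.18  0.34  1.81 -0.01  1.06  1.46]
shift cm [0.09 0.07 2.02] rv [0.1 1.1 0.2]
```

>>> play_rows:
  increments: [-1, 0.1, 0, 0.7, 0, 0, 0, -1, 0.1, 0, 1.2, 0, 0, 0, -1, 0.1, 0, 1.5, 0, 0, 0, -1, 0.1, 0, 1.7, 0, 0, 0, -1, 0.1, 0, 1.7, 0, 0, 0]

```text
t: 10.4
ee_pos: [501.0, -6.9, 27.6]
tool_rot: [-0.001, 0.999, -0.031, -0.035]
ft_force: [-0.3, -0.4, -0.2]
gripper_width: 12.6
finger_force: 68.7
```

>>> play_rows:
  increments: [-1, 0, 0, 0.1, 0, 0, 0, -1, 0, 0, 0.2, 0, 0, 0, -1, 0, 0, 0.2, 0, 0, 0]

```text
t: 10.7
ee_pos: [501.0, -6.9, 25.7]
tool_rot: [-0.001, 0.999, -0.031, -0.035]
ft_force: [-0.2, -0.3, -1.5]
gripper_width: 12.7
finger_force: 68.7
```

>>> play_rows:
  increments: [-1, 0, 0, 0.1, 0, 0, 0, -1, 0, 0, 0.15, 0, 0, 0, -1, 0, 0, 0.15, 0, 0, 0]

```text
t: 11.0
ee_pos: [501.1, -6.9, 24.5]
tool_rot: [-0.001, 0.999, -0.031, -0.035]
ft_force: [-0.8, 0.2, 2.2]
gripper_width: 12.3
finger_force: 69.2
```

```bash
python3 - <<'E'
from h import *
plan(1)
w=shot('wrist'); Q=cloud(w)
T,_=pose(); L=(Q-T[:3,3])@T[:3,:3]; g=(abs(L[...,2])<25)&(L[...,0]>10)&(L[...,0]<92)&(abs(abs(L[...,1])-38)<12); P=Q[g]; f=np.polyfit(P[:,0],P[:,2],1); print(f, 'centre top z',np.polyval(f,T[0,3]+31.5))
E
```

```text
t 11.0 s,v,z [-253.2 -235.    24.5] tilt(z.u) -2.9 z.v 2.7 yaw -3.5 F [-0.8  0.2  2.2] w 12.3 j [-0.18  0.37  1.82 -0.01  1.02  1.46]
shift cm [ 0.03  0.02 -0.05] rv [0.1 1.2 0.2]
[-0.04511985 44.86564266] centre top z 20.836729757658834
```

It's resting on the floor (2 N up, plate centre 20.8 mm against 20.5 expected). I release.

>>> play_rows:
  increments: [-0.3, 0, 0, 0, 0, 0, 0, 0, 0, 0, 0, 0, 0, 0, 0, 0, 0, 0, 0, 0, 0, 0, 0, 0, 0, 0, 0, 0, 0, 0, 0, -0.3, 0, 0, 0]

```text
t: 11.55
ee_pos: [500.7, -6.8, 26.9]
tool_rot: [-0.001, 0.999, -0.031, -0.036]
ft_force: [-0.2, 0.7, 0.1]
gripper_width: 42.6
finger_force: 0.0
```

>>> play_rows:
  increments: [0, 0, 0, -2, 0, 0, 0, 0, 0, 0, -5, 0, 0, 0, 0, 0, 0, -10, 0, 0, 0, 0, 0, 0, -15, 0, 0, 0, 0, 0, 0, -20, 0, 0, 0]

```text
t: 12.05
ee_pos: [514.9, -7.4, 228.7]
tool_rot: [-0.001, 0.999, -0.031, -0.035]
ft_force: [1.7, 0.1, -0.1]
gripper_width: 42.8
finger_force: 0.0
```

>>> play_rows:
  increments: [0, -12, 0, 0, 0, 0, 0, 0, -12, 0, 0, 0, 0, 0, 0, -12, 0, 0, 0, 0, 0, 0, -12, 0, 0, 0, 0, 0]

```text
t: 12.45
ee_pos: [393.6, 0.3, 235.4]
tool_rot: [-0.001, 0.999, -0.031, -0.035]
ft_force: [0.1, 0.0, 0.3]
gripper_width: 42.5
finger_force: 0.0
```

```bash
python3 - <<'E'
from h import *
rep()
d=shot('scene'); w=shot('wrist'); Q=cloud(w)
a=cv2.resize(d['image'][170:370,200:440],(480,400)); save(np.hstack([a,cv2.resize(w['image'],(533,400))])[:,:],'fin.png')
im=cv2.imread('pics/fin.png'); cv2.imwrite('pics/fin.png',cv2.resize(im,(800,316)))
g=(abs(Q[...,0]-560)<35)&(abs(abs(Q[...,1]+9)-35)<10); P=Q[g]; print(np.polyfit(P[:,0],P[:,2],1),np.median(P[:,2]))
E
```

```text
t 12.45 s,v,z [-330.4 -159.8  235.4] tilt(z.u) -2.9 z.v 2.7 yaw -3.5 F [0.1 0.  0.3] w 42.5 j [-0.21 -0.15  1.9  -0.01  1.46  1.42]
[-4.29458450e-02  4.35717968e+01] 19.992569999368584
```

View pics/fin.png

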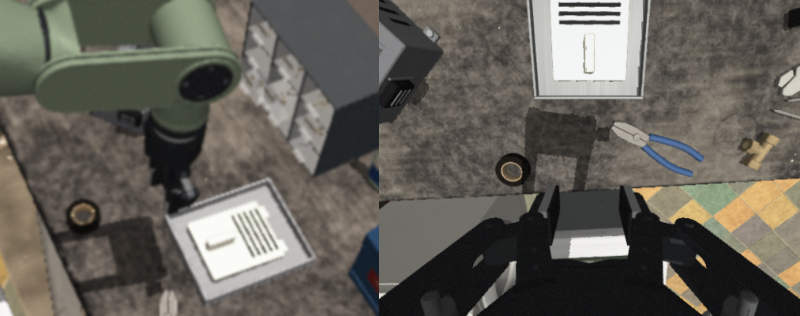

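The white cover lies rib up inside the tray (left panel 240,240; right panel 588,40), sloping 0.04 rad. The robot is clear of it.

```bash
python3 -c "
from plant import env
print(env.close_job())"
```

```text
the job is handed in; nothing more can be done
None
```

I pushed the release tab fully in and the white vent cover sprang up; I swung it out by its rib, laid it rib up in the tray, let go and moved clear, and handed the job in at about 12.5 s of the 58 s.

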